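# Pull the dust extractor's filter cassette

### The arm

A 7-joint arm with a two-finger parallel gripper is mounted at the origin on the work surface. World frame = base frame: x ahead of the robot, y to its left, z up, the work surface at z = 0. Lengths are in m, angles in rad, forces in N, time in s.
With the tool pointing down it reaches from about 0.4 to 0.875 m from the base axis. Payload 19.3 kg.
Tool frame: the origin (TCP) lies at the very end of the fingers, on their centre line; the grasp point (between the pads) lies 19 mm behind it; z points along the fingers, y is the direction in which the jaws open and shut (so a half turn about z gives the same grasp; the last joint's range is limited). The gripper opens to 85 mm and grips with 20 to 120 N. Pads are 22 mm wide; open, the fingers measure 114 mm over their backs; the gripper's body (76 mm by 85 mm) begins 54 mm behind the grasp point. The pads swing forward as they close: fully open they stand 13 mm farther back than shut.
Start: joints at [-1.314, 0.521, -0.036, 1.599, 0.021, 1.021, -0.113], TCP at [0.201, 0.592, 0.231] pointing down, gripper open.
Joint ranges: [-2.91, 2.91], [-0.3, 2.13], [-1.5, 1.42], [0.17, 2.43], [-1.26, 4.41], [0.16, 1.93], [-2.52, 2.52]. Speed limits (rad/s): [1.89, 1.89, 2.39, 2.39, 3.01, 3.01, 3.01].

### API

Orientations are given as [roll, pitch, yaw] about the fixed x, y, z axes, in that order (R = Rz(yaw) Ry(pitch) Rx(roll)).
In Python, from workcell import bot, vision, job_done gives the robot as it stands.
- The arm moves only by the tool arm_command, never from a script. Its arguments are lists of equal length, an entry for each row: "gripper": the finger opening in cm, from 0 to 8.54; "slide": the shift along the tool's x, y, z in cm, a list of three; "turn": the turn, a rotation vector about the tool's x, y, z in degrees, a list of three. A call has 1 to 5 rows; each row is the pose to reach, as a shift and turn from the pose commanded when the call began, along the tool's axes at that moment; what a row does not reach only later rows make up. A row lasts 1/8 s, in which the tool goes at most 62.5 mm and 10.7 degrees, less where a joint would pass 70% of its speed; a pose out of reach is approached as far as the arm can. A call with a gripper value outside its range is refused whole. The fingers move at their own pace and stop on an object; "force" is the grip in N (left out, the last holds). Time passes only in rows, so rows that repeat a pose let the fingers close. It gives the time, the measured TCP pose, the force and the opening at its end, in the units of the state.
- bot.observe(): the state, without advancing time (a new reading comes with each control period).
- vision.grab_frame(name): name is "side" or "top" or "wrist"; returns the picture (384x512x3 uint8, blue, green, red); there is no depth.
- vision.camera_model(name): a dict with "mtx" (3x3 intrinsics, pixels), "k1" (the pictures are not rectified: a ray, as slopes to the right and down, at radius r is drawn at 1 + k1 r^2 times it, then the intrinsics apply), "T" (4x4, takes a point from camera to world coordinates). Camera axes: x right, y down, z forward; pixel columns grow to the right and rows downward; lengths in m; the calibration is good to about 2 mm. A picture is of the moment at which its call begins: read the wrist's pose just before it. camera_model takes no time and is no camera call; for the wrist camera it gives the pose at the moment of the call.
- job_done(): hands the job in, once; it reports no verdict.
The state is a dict: "clock": time; "qpos": joint angles; "qd": joint speeds; "joint_efforts": joint torques, N m; "position": TCP position; "tool_rot": TCP orientation; "force": force on the tool from outside, world axes, zero at the start; "moment": the same for the moment, N m; "grip_width": finger opening in m.
Only numpy, scipy, OpenCV 4.12 (cv2) and the standard library are available. Lean on these libraries where they do the work, as an engineer would, in place of code of your own. Each camera call takes 0.05 s, during which the arm holds its last target. There are 200 camera calls.

### The job

The filter of the little dust extractor behind the lathe is due for cleaning. Stop the extractor with its red button, swing its clear cover up until it stands open, then pinch the two orange side catches of the filter cassette together and lift the cassette straight out, keeping it level so that it sheds no dust. Finish while holding it by the pinched catches, still and wholly clear above the open bay, with the cover left standing open; leave the brass drive centre, the red chuck key and the ebony finial alone.

Things in the scene. Friction and masses are not known exactly. Their poses are not given: they have to be found in the camera images.
- extractor: Grey bench dust extractor, fixed, sizes in mm: 244 long (its x), 148 wide (its y), plus a black intake hood out to x = +142. Origin: centre of its underside on the cart top, z up. Front (x -122 to -42): blower casing, deck 100 high, with the red stop button and, 62 to its +y side, a flush green start button (top at z = 115). Rear (x -42 to +122): filter bay, rim 125 high, under the clear cover
- bay (a point): Centre of the filter bay's floor: x = +40, y = 0, z = 85 of the extractor, axes as the extractor's. The bay is an open-topped well, inside x -78 to +78 and y -70 to +70 mm from here, its rim 40 above its floor. The cassette hangs through a slot in this floor with 1.5 clearance all round. A bench lathe, 195 high, stands beyond the extractor at world x above 0.78
- stop_button (a joint): red stop button, 28 across, pressed straight down; value is how far it is in, 0 to 0.006 m; a spring brings it back, fully in takes 5 N
- stop_button_top (a point): centre of the red button's top face; at rest at x = -88, y = -31, z = 121 of the extractor
- cover (a joint): Angle of the clear cover over the filter bay, rad: 0 shut, grows as it is swung up, 1.57 upright, 1.9 at its stop. Hinged along the extractor's x at the bay's -y rim. The hinge is stiff: the cover stays at any angle where it is left (1 to 3 N at the knob moves it). It may start up to 0.3 ajar
- cover_knob (a point): Centre of the black ball knob (28 mm diameter, on a 12 thick stem) on the cover, a clear 164 x 148 x 5 plate with black edge. Shut: x = +40, y = +48, z = 157.5 of the extractor. The ball's centre is 32 off the cover's underside and 122 from the hinge along the cover; the free edge is 26 beyond the knob
- cover_hinge (a point): middle of the cover's hinge line, at x = +40, y = -74, z = 125.5 of the extractor; the hinge line runs along the extractor's x
- cassette: Filter cassette, 110 to 230 g, 54 mm thick (its x), 112 long (its y), 92 tall: white pleats, black frame and top. Origin: centre of its underside, z up, axes as the extractor's. Seated: origin at x = +40, y = 0, z = 25 of the extractor; bay floor at the cassette's z = 60. On top a black block, 40 wide in x, up to z = 92, stands between two orange catches
- catch_near (a joint): Travel of the orange catch on the cassette's -x side, 0 to 0.006 m, grows as it is pushed in towards the middle; its spring takes 3 N to start, 6.6 N fully in. A hook below it holds the cassette down under the bay floor until both catches are in by 4 mm or more; pinch both fully in
- catch_far (a joint): the same for the orange catch on the cassette's +x side
- catch_near_face (a point): Middle of the outer face of the -x catch's upright finger plate (34 mm long in y, from z = 64 to 92 of the cassette): at rest x = -31, y = 0, z = 78 of the cassette. The two outer faces are 62 apart at rest, 50 when both are pinched fully in
- catch_far_face (a point): middle of the outer face of the +x catch's finger plate: at rest x = +31, y = 0, z = 78 of the cassette
- drive_centre: brass drive centre standing on its head, 25 diameter, 72 tall; origin: centre of its underside. To be left alone
- finial: ebony finial standing on its foot, 34 diameter, 79 tall; origin: centre of its underside. To be left alone
- chuck_key: red plastic T-handled chuck key lying flat, 106 long, handle bar 70 wide, 12 thick; origin: on the cart top under its shaft, 40 from the handle bar. To be left alone

How it is judged:
On the way, in this order (a step that is already met when the one before it is completed fails the run):
1. the red stop button is pressed in (value of joint stop_button above 0.004 m), for 0.05 s.
2. the cover stands open (value of joint cover above 1.3 rad), for 0.2 s.
3. both catches are pinched in by the fingers while the cassette is still seated (value of joint each of catch_near, catch_far above 0.0035 m and contact force between the fingers and cassette above 2 N and z of cassette in the frame of extractor below 0.035 m), for 0.1 s.
At the end, for the whole second after the job is handed in: Fingers hold the cassette, both catches pinched in over 3.5 mm, its underside over 10 mm above the bay rim and within 150 mm of the bay centre from above, within 0.3 rad of level, still, touching neither extractor nor cover; cover open over 1.3 rad; stop button let go (z of cassette in the frame of extractor above 0.135 m and horizontal distance between cassette and bay below 0.15 m and angle between cassette's own z axis and vertical below 0.3 rad and value of joint each of catch_near, catch_far above 0.0035 m and contact force between the fingers and cassette above 2 N and contact force between cassette and extractor below 0.1 N and linear speed of cassette below 0.03 m/s and value of joint cover above 1.3 rad and value of joint stop_button below 0.002 m); the arm keeps its last pose, push and grip.
It fails at once if the cassette is tipped by more than 0.5 rad (angle between cassette's own z axis and vertical above 0.5 rad).
It fails at once if the drive centre is disturbed (distance of drive_centre from where it was at the start of the episode above 0.02 m or angle between drive_centre's own z axis and vertical above 0.3 rad).
It fails at once if the finial is disturbed (distance of finial from where it was at the start of the episode above 0.02 m or angle between finial's own z axis and vertical above 0.3 rad).
It fails at once if the chuck key is disturbed (distance of chuck_key from where it was at the start of the episode above 0.02 m).
It also fails if it takes over 64 s, if anything falls off the work surface, if the arm or the gripper's body presses on something with over 40 N, if the wrist force passes 120 N, or if a joint passes its speed limit or range.

## Working session

There is one attempt and no reset: what is moved stays moved. The work goes in short steps, Python scripts to look and compute and a tool call to move; the robot and the scene stay as the last step left them, time stands still between calls to the robot, and variables do not carry over. Pictures are saved under pics/ and viewed, about 8 in all and at most 12, crops included, and the job is handed in when it is done.

Besides the shell and the picture viewer there is one more tool, called after "Request:" as name(argument=value, ...), one argument or row to a line, values as JSON. arm_command: Moves the arm, as the interface text tells. Its arguments: {"type":"object","properties":{"gripper":{"type":"array","items":{"type":"number"}},"slide":{"type":"array","items":{"type":"array","items":{"type":"number"}}},"turn":{"type":"array","items":{"type":"array","items":{"type":"number"}}},"force":{"type":"number"}},"required":["gripper","slide","turn"]}

```bash
mkdir -p pics; ls; cat > h.py <<'E'
import numpy as np, cv2
from workcell import bot, vision, job_done
def ray(name,uv,M=None):
    M=M or vision.camera_model(name); K=np.array(M["mtx"]);T=np.array(M["T"])
    d=np.array([(uv[0]-K[0,2])/K[0,0],(uv[1]-K[1,2])/K[1,1]])
    s=d.copy()
    for _ in range(20): s=d/(1+M["k1"]*(s@s))
    v=T[:3,:3]@np.array([s[0],s[1],1]); return T[:3,3],v/np.linalg.norm(v)
def plane(name,uv,z,M=None):
    o,v=ray(name,uv,M); return o+v*(z-o[2])/v[2]
def proj(name,p,M=None):
    M=M or vision.camera_model(name); K=np.array(M["mtx"]);T=np.array(M["T"])
    c=T[:3,:3].T@(np.array(p)-T[:3,3]); s=c[:2]/c[2]; s=s*(1+M["k1"]*(s@s))
    return np.array([K[0,0]*s[0]+K[0,2],K[1,1]*s[1]+K[1,2]])
def tri(n1,uv1,n2,uv2):
    o1,v1=ray(n1,uv1);o2,v2=ray(n2,uv2)
    A=np.stack([v1,-v2],1);t=np.linalg.lstsq(A,o2-o1,rcond=None)[0]
    a=o1+t[0]*v1;b=o2+t[1]*v2; return (a+b)/2,np.linalg.norm(a-b)
E
python3 - <<'E'
from h import *
s=bot.observe();print({k:np.round(s[k],3) for k in s})
a=[vision.grab_frame(n) for n in("top","side","wrist")]
for n,i in zip(("top","side","wrist"),a):
    cv2.imwrite(f"pics/{n}0.png",i); M=vision.camera_model(n);print(n,np.round(M["T"],3).tolist(),np.round(M["mtx"],1).tolist(),M["k1"])
E
```

```text
pics
{'clock': np.float64(0.0), 'qpos': array([-1.314,  0.522, -0.036,  1.6  ,  0.021,  1.021, -0.113]), 'qd': array([ 0.   ,  0.001,  0.002,  0.001,  0.002, -0.002,  0.   ]), 'joint_efforts': array([ 1.0000e-03, -9.2712e+01,  1.9810e+00, -3.6994e+01,  1.8000e-02,
        8.0000e-03, -0.0000e+00]), 'position': array([0.201, 0.592, 0.231]), 'tool_rot': array([-3.14 ,  0.   ,  2.815]), 'force': array([0.149, 0.172, 0.877]), 'moment': array([-0.028, -0.025, -0.002]), 'grip_width': np.float64(0.086)}
top [[0.029, -0.996, 0.087, 0.447], [-1.0, -0.03, -0.01, -0.015], [0.012, -0.086, -0.996, 1.167], [0.0, 0.0, 0.0, 1.0]] [[425.1, 0.0, 257.1], [0.0, 425.1, 184.8], [0.0, 0.0, 1.0]] -0.10211670195154558
side [[0.985, -0.115, 0.13, 0.371], [-0.174, -0.628, 0.758, -0.836], [-0.005, -0.77, -0.639, 0.797], [0.0, 0.0, 0.0, 1.0]] [[420.3, 0.0, 251.0], [0.0, 420.3, 189.3], [0.0, 0.0, 1.0]] -0.021586824711764027
wrist [[0.322, 0.914, 0.248, 0.138], [0.947, -0.31, -0.084, 0.613], [-0.0, 0.262, -0.965, 0.373], [0.0, 0.0, 0.0, 1.0]] [[269.8, 0.0, 254.3], [0.0, 269.8, 190.9], [0.0, 0.0, 1.0]] -0.03710443958381257
```

View pics/top0.png

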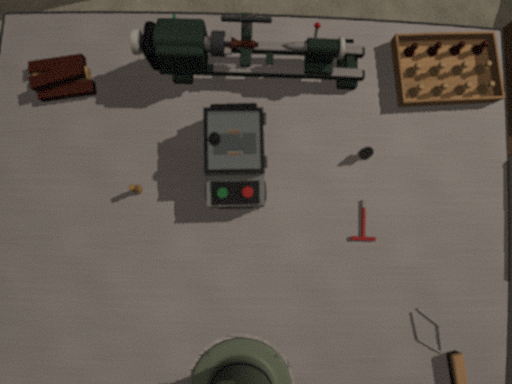

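View pics/side0.png

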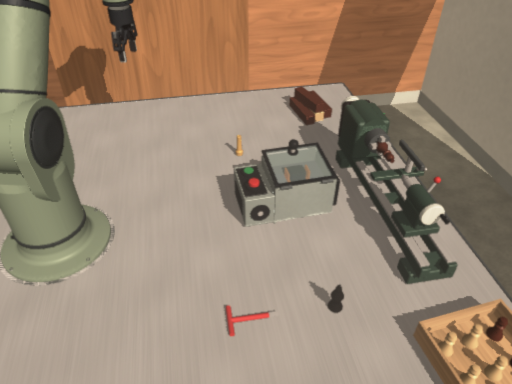

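Top view: red button ≈(248,192), green ≈(223,193), knob ≈(214,139). Side view: red (254,183), green (248,171), knob (293,147). The cover's hinge is towards the side camera (world −y).

```bash
python3 - <<'E'
from h import *
T=cv2.imread("pics/top0.png");S=cv2.imread("pics/side0.png")
def cen(I,box,f):
    x0,y0,x1,y1=box;h=cv2.cvtColor(I[y0:y1,x0:x1],cv2.COLOR_BGR2HSV).astype(int)
    m=f(h).astype(np.uint8);n,l,st,c=cv2.connectedComponentsWithStats(m);k=1+np.argmax(st[1:,4]);return c[k]+[x0,y0],st[k,4]
red=lambda h:((h[...,0]<8)|(h[...,0]>172))&(h[...,1]>150)&(h[...,2]>90)
grn=lambda h:(h[...,0]>45)&(h[...,0]<90)&(h[...,1]>110)&(h[...,2]>50)
blk=lambda h:(h[...,2]<38)
for n,I,b in(("top",T,(205,175,270,212)),("side",S,(235,160,270,195))):
    r=cen(I,b,red);g=cen(I,b,grn);R=plane(n,r[0],.121);G=plane(n,g[0],.115)
    d=G-R;yaw=np.arctan2(-d[0],d[1]);c,s=np.cos(yaw),np.sin(yaw)
    o=R[:2]-np.array([[c,-s],[s,c]])@[-.088,-.031]
    print(n,r,g,R.round(4),G.round(4),"yaw",yaw.round(3),"len",np.linalg.norm(d[:2]).round(4),"org",o.round(4))
k1=cen(T,(208,130,220,148),blk);k2=cen(S,(284,138,302,150),blk);print(k1,k2,tri("top",k1[0],"side",k2[0]))
cv2.imwrite("pics/c.png",np.hstack([cv2.resize(T[95:215,190:290],None,fx=4,fy=4,interpolation=2),cv2.resize(S[130:230,225:345],(400,480),interpolation=2)]))
E
```

```text
top (array([247.43820225, 191.50561798]), np.int32(89)) (array([222.07954545, 192.32954545]), np.int32(88)) [ 0.5206 -0.002   0.121 ] [0.5171 0.0609 0.115 ] yaw 0.056 len 0.063 org [0.6067 0.0339]
side (array([253.79518072, 182.08433735]), np.int32(83)) (array([248.20689655, 169.93103448]), np.int32(29)) [ 0.5213 -0.005   0.121 ] [0.5172 0.0565 0.115 ] yaw 0.067 len 0.0617 org [0.607  0.0318]Traceback (most recent call last):
  File "<stdin>", line 14, in <module>
  File "<stdin>", line 5, in cen
    return _wrapfunc(a, 'argmax', axis=axis, out=out, **kwds)
    return bound(*args, **kwds)
ValueError: attempt to get argmax of an empty sequence
```

Request:
arm_command(
  gripper=[0,0,0,0,0],
  slide=[
    [-6,-5,-2],
    [-12,-10,-4],
    [-18,-16,-5],
    [-24,-21,-5],
    [-30,-26,-5],
  ],
  turn=[
    [0,0,10],
    [0,0,20],
    [0,0,30],
    [0,0,40],
    [0,0,50],
  ],
  force=20,
)

```text
clock: 0.78
position: [0.3563, 0.3244, 0.2787]
tool_rot: [3.141, -0.0, 1.936]
force: [1.1, 0.8, -1.5]
grip_width: 0.0001
```

```bash
cat > go.py <<'E'
import sys
from h import *
from scipy.spatial.transform import Rotation as Ro
s=bot.observe();O=np.array([.607,.033]);Y=.060
def ext(x,y,z): c,sn=np.cos(Y),np.sin(Y);return np.array([O[0]+c*x-sn*y,O[1]+sn*x+c*y,z])
R=Ro.from_euler("xyz",s["tool_rot"])
def to(p,yaw=Y+np.pi/2):
    D=Ro.from_euler("xyz",[np.pi,0,yaw])
    return "slide cm",(R.inv().apply(p-s["position"])*100).round(2).tolist(),"turn deg",np.degrees((R.inv()*D).as_rotvec()).round(1).tolist()
def where():
    d=s["position"]-np.array([*O,0]);c,sn=np.cos(Y),np.sin(Y)
    print("t",round(float(s["clock"]),2),"ext",np.round([c*d[0]+sn*d[1],-sn*d[0]+c*d[1],d[2]],4),"rpy",s["tool_rot"].round(3),"F",s["force"].round(1),"g",round(float(s["grip_width"]),4))
E
python3 - <<'E'
from go import *
where();print(to(ext(-.088,-.031,.20)))
print(tri("top",(214,139),"side",(293,147)),ext(.04,.048,.1575))
T=cv2.imread("pics/top0.png");S=cv2.imread("pics/side0.png")
cv2.imwrite("pics/c.png",np.hstack([cv2.resize(T[95:215,190:290],None,fx=4,fy=4,interpolation=2),cv2.resize(S[130:230,225:345],(400,480),interpolation=2)]))
E
```

```text
t 0.78 ext [-0.2327  0.3059  0.2787] rpy [ 3.141 -0.     1.936] F [ 1.1  0.8 -1.5] g 0.0001
('slide cm', [-36.49, 3.66, 7.85], 'turn deg', [0.0, -0.0, 17.5])
(array([0.64390464, 0.08192099, 0.15657543]), np.float64(0.0028593048870840573)) [0.64404975 0.08331219 0.1575    ]
```

View pics/c.png

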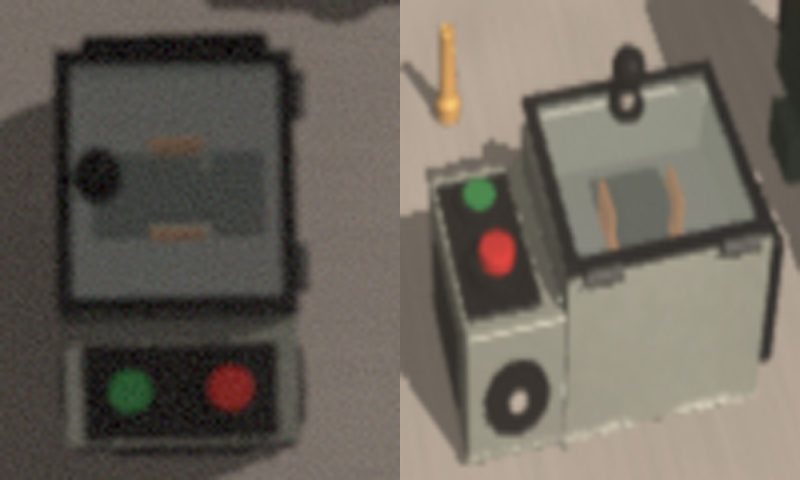

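The crop shows the cover shut, with the knob triangulated within 2 mm of its shut position. The two orange catches are visible under it, and the hinges are on the side-camera side.

Request:
arm_command(
  gripper=[0,0,0,0,0],
  slide=[
    [-6,0.6,0],
    [-12,1.2,0],
    [-18,1.8,1],
    [-24,2.4,2],
    [-30,3,3],
  ],
  turn=[
    [0,0,4],
    [0,0,8],
    [0,0,12],
    [0,0,15],
    [0,0,17.5],
  ],
)

```text
clock: 1.4
position: [0.4931, 0.0559, 0.2482]
tool_rot: [3.141, -0.0, 1.636]
force: [1.9, 0.4, -0.5]
grip_width: -0.0004
```

Request:
arm_command(
  gripper=[0,0,0,0,0],
  slide=[
    [-4.0,2.0,2],
    [-6.0,2.5,4],
    [-6,2.5,4.8],
    [-6,2.5,4.8],
    [-6,2.5,4.8],
  ],
  turn=[
    [0,0,0],
    [0,0,0],
    [0,0,0],
    [0,0,0],
    [0,0,0],
  ],
)

```text
clock: 2.02
position: [0.5214, 0.0004, 0.201]
tool_rot: [3.141, -0.0, 1.638]
force: [-0.3, -0.2, 0.9]
grip_width: -0.0
```

```bash
python3 - <<'E'
from go import *
where();print(to(ext(-.088,-.031,.124)))
M=vision.camera_model("wrist");I=vision.grab_frame("wrist");cv2.imwrite("pics/w1.png",I)
print(proj("wrist",ext(-.088,-.031,.121),M),proj("wrist",ext(-.088,.031,.115),M),[proj("wrist",ext(x,0,.103),M).round(0) for x in(.009,.071)])
E
```

```text
t 2.02 ext [-0.0874 -0.0275  0.201 ] rpy [ 3.141 -0.     1.638] F [-0.3 -0.2  0.9] g -0.0
('slide cm', [-0.36, -0.07, 7.7], 'turn deg', [0.0, -0.0, 0.4])
[253.26387251 201.61858707] [253.71147653 127.69977806] [array([361., 163.]), array([428., 164.])]
```

View pics/w1.png

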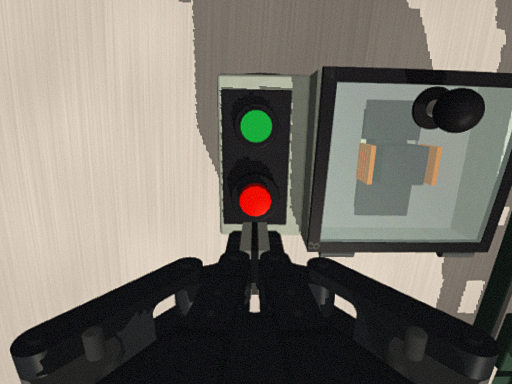

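The wrist view shows the red button at (256,201) and green at (256,126), 2–3 px from my prediction. Pressing now.

Request:
arm_command(
  gripper=[0,0,0,0,0],
  slide=[
    [-0.4,0.1,5],
    [-0.4,0.1,7.7],
    [-0.4,0.1,8.3],
    [-0.4,0.1,8.6],
    [-0.4,0.1,8.6],
  ],
  turn=[
    [0,0,0],
    [0,0,0],
    [0,0,0],
    [0,0,0],
    [0,0,0],
  ],
)

```text
clock: 2.7
position: [0.5224, -0.004, 0.1179]
tool_rot: [3.141, -0.002, 1.637]
force: [-25.2, 2.2, 71.5]
grip_width: 0.0002
```

Request:
arm_command(
  gripper=[0,0,0,0,0],
  slide=[
    [0,0,-0.3],
    [0,0,-0.3],
    [0,0,-0.3],
    [0,0,-0.3],
    [0,0,-0.3],
  ],
  turn=[
    [0,0,0],
    [0,0,0],
    [0,0,0],
    [0,0,0],
    [0,0,0],
  ],
)

```text
clock: 3.32
position: [0.5229, -0.004, 0.1189]
tool_rot: [3.14, -0.001, 1.637]
force: [-5.3, 0.2, 16.4]
grip_width: 0.0001
```

Request:
arm_command(
  gripper=[0,0],
  slide=[
    [0,0,-0.15],
    [0,0,-0.15],
  ],
  turn=[
    [0,0,0],
    [0,0,0],
  ],
)

```text
clock: 3.58
position: [0.5229, -0.004, 0.1199]
tool_rot: [3.141, -0.0, 1.638]
force: [-2.9, 0.8, 4.1]
grip_width: 0.0003
```

Request:
arm_command(
  gripper=[0,0],
  slide=[
    [0,0,-0.2],
    [0,0,-0.2],
  ],
  turn=[
    [0,0,0],
    [0,0,0],
  ],
)

```text
clock: 3.82
position: [0.5229, -0.0042, 0.1213]
tool_rot: [3.141, -0.0, 1.637]
force: [0.3, 2.8, 3.3]
grip_width: 0.0001
```

Request:
arm_command(
  gripper=[0,0],
  slide=[
    [0,0,-0.2],
    [0,0,-0.2],
  ],
  turn=[
    [0,0,0],
    [0,0,0],
  ],
)

```text
clock: 4.08
position: [0.5228, -0.0046, 0.123]
tool_rot: [3.141, 0.0, 1.637]
force: [1.9, 1.8, 1.1]
grip_width: -0.0001
```

Request:
arm_command(
  gripper=[0,0],
  slide=[
    [0,0,-0.2],
    [0,0,-0.2],
  ],
  turn=[
    [0,0,0],
    [0,0,0],
  ],
)

```text
clock: 4.32
position: [0.5226, -0.0047, 0.1249]
tool_rot: [3.141, 0.0, 1.636]
force: [0.6, 0.9, 2.0]
grip_width: 0.0004
```

Request:
arm_command(
  gripper=[0,0],
  slide=[
    [0,0,-0.8],
    [0,0,-0.8],
  ],
  turn=[
    [0,0,0],
    [0,0,0],
  ],
)

```text
clock: 4.58
position: [0.5228, -0.0047, 0.1335]
tool_rot: [3.141, 0.0, 1.637]
force: [0.3, -0.1, 0.3]
grip_width: 0.0001
```

Spring feel (about 5 N down to a hard stop, then release) shows that the button was fully pressed and is now let go. Next is the knob.

Request:
arm_command(
  gripper=[0,2,6,6,6],
  slide=[
    [0,0,-6],
    [2,2,-10],
    [5,7,-12],
    [8.1,12.8,-12],
    [8.1,12.8,-12],
  ],
  turn=[
    [0,0,0],
    [0,0,0],
    [0,0,0],
    [0,0,0],
    [0,0,0],
  ],
)

```text
clock: 5.2
position: [0.6468, 0.0877, 0.2515]
tool_rot: [-3.141, -0.0, 1.64]
force: [-1.4, -1.1, -0.3]
grip_width: 0.0601
```

```bash
python3 - <<'E'
from go import *
where();print(to(ext(.04,.048,.143)))
M=vision.camera_model("wrist");I=vision.grab_frame("wrist");cv2.imwrite("pics/w2.png",I)
print(proj("wrist",ext(.04,.048,.1575),M),[proj("wrist",ext(x,y,.130),M).round(0) for x in(-.042,.122) for y in (-.074,.074)],[proj("wrist",ext(x,0,.117),M).round(0) for x in(.009,.071)])
E
```

```text
t 5.2 ext [0.043  0.0522 0.2515] rpy [-3.141 -0.     1.64 ] F [-1.4 -1.1 -0.3] g 0.0601
('slide cm', [-0.42, -0.3, 10.85], 'turn deg', [-0.0, 0.0, 0.5])
[250.82427203 197.65689248] [array([178., 293.]), array([168., 164.]), array([323., 294.]), array([334., 165.])] [array([223., 229.]), array([279., 229.])]
```

View pics/w2.png

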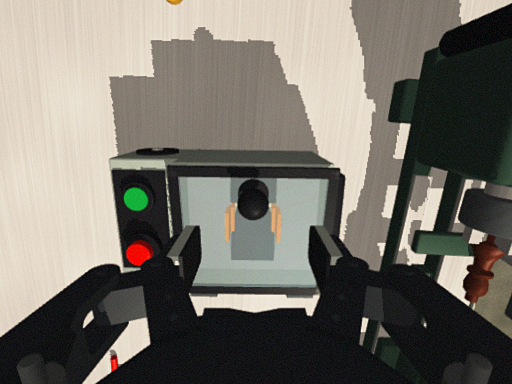

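Knob at (253,200) in the wrist view, about 2 mm off prediction; corrected for that. Descending to it with the jaws at 60 mm.

Request:
arm_command(
  gripper=[6,6,6,2.6,2.6],
  slide=[
    [-0.5,-0.1,5],
    [-0.5,-0.1,9.5],
    [-0.5,-0.1,10.8],
    [-0.5,-0.1,10.8],
    [-0.5,-0.1,10.8],
  ],
  turn=[
    [0,0,0],
    [0,0,0],
    [0,0,0],
    [0,0,0],
    [0,0,0],
  ],
  force=20,
)

```text
clock: 5.88
position: [0.6458, 0.0795, 0.147]
tool_rot: [3.138, -0.0, 1.636]
force: [9.1, -2.6, -2.1]
grip_width: 0.0269
```

Request:
arm_command(
  gripper=[2.4,2.4,2.4],
  slide=[
    [0,0,0],
    [0,0,0],
    [0,0,0],
  ],
  turn=[
    [0,0,0],
    [0,0,0],
    [0,0,0],
  ],
)

```text
clock: 6.25
position: [0.6459, 0.0795, 0.1469]
tool_rot: [3.137, -0.0, 1.637]
force: [5.0, -0.4, -1.2]
grip_width: 0.0266
```

```bash
python3 - <<'E'
from go import *
where()
b0=np.array([.048,.1575])
for th in np.arange(.15,1.76,.15):
    b=np.array([-.074,.1255])+.122*np.array([np.cos(th),np.sin(th)])+.032*np.array([-np.sin(th),np.cos(th)])
    d=(b-b0)*100; print(th.round(2),"slide",[d[0].round(1),0,-d[1].round(1)])
E
```

```text
t 6.25 ext [0.0416 0.0441 0.1469] rpy [ 3.137 -0.     1.637] F [ 5.  -0.4 -1.2] g 0.0266
0.15 slide [np.float64(-0.6), 0, np.float64(-1.8)]
0.3 slide [np.float64(-1.5), 0, np.float64(-3.5)]
0.45 slide [np.float64(-2.6), 0, np.float64(-5.0)]
0.6 slide [np.float64(-3.9), 0, np.float64(-6.3)]
0.75 slide [np.float64(-5.5), 0, np.float64(-7.5)]
0.9 slide [np.float64(-7.1), 0, np.float64(-8.3)]
1.05 slide [np.float64(-8.9), 0, np.float64(-9.0)]
1.2 slide [np.float64(-10.8), 0, np.float64(-9.3)]
1.35 slide [np.float64(-12.7), 0, np.float64(-9.4)]
1.5 slide [np.float64(-14.5), 0, np.float64(-9.2)]
1.65 slide [np.float64(-16.4), 0, np.float64(-8.7)]
```

Request:
arm_command(
  gripper=[2.2,2.2,2.2,2.2,2.2],
  slide=[
    [-0.3,0,-0.9],
    [-0.6,0,-1.8],
    [-1.5,0,-3.5],
    [-2.6,0,-5.0],
    [-2.6,0,-5.0],
  ],
  turn=[
    [0,0,0],
    [0,0,0],
    [0,0,0],
    [0,0,0],
    [0,0,0],
  ],
)

```text
clock: 6.88
position: [0.6473, 0.0526, 0.1975]
tool_rot: [3.137, -0.0, 1.635]
force: [6.4, -0.8, -1.8]
grip_width: 0.0266
```

Request:
arm_command(
  gripper=[2.2,2.2,2.2,2.2,2.2],
  slide=[
    [-1.3,0,-1.3],
    [-2.9,0,-2.5],
    [-4.5,0,-3.3],
    [-6.3,0,-4.0],
    [-6.3,0,-4.0],
  ],
  turn=[
    [0,0,0],
    [0,0,0],
    [0,0,0],
    [0,0,0],
    [0,0,0],
  ],
)

```text
clock: 7.5
position: [0.6507, -0.0104, 0.2357]
tool_rot: [3.14, 0.0, 1.635]
force: [3.7, 0.5, -1.4]
grip_width: 0.0264
```

Request:
arm_command(
  gripper=[2.2,2.2,2.2,2.2,2.2],
  slide=[
    [-1.9,0,-0.3],
    [-3.8,0,-0.4],
    [-5.6,0,-0.2],
    [-7.5,0,0.3],
    [-7.5,0,0.3],
  ],
  turn=[
    [0,0,0],
    [0,0,0],
    [0,0,0],
    [0,0,0],
    [0,0,0],
  ],
)

```text
clock: 8.12
position: [0.655, -0.0865, 0.2313]
tool_rot: [-3.141, 0.001, 1.634]
force: [0.0, -1.9, 0.1]
grip_width: 0.0265
```

```bash
python3 - <<'E'
from go import *
where()
S=vision.grab_frame("side");T=vision.grab_frame("top")
cv2.imwrite("pics/c2.png",np.hstack([cv2.resize(T[95:215,190:290],None,fx=4,fy=4,interpolation=2),cv2.resize(S[80:240,225:358],(400,480),interpolation=2)]))
E
```

```text
t 8.12 ext [ 0.0407 -0.1222  0.2313] rpy [-3.141e+00  1.000e-03  1.634e+00] F [ 0.  -1.9  0.1] g 0.0265
```

View pics/c2.png

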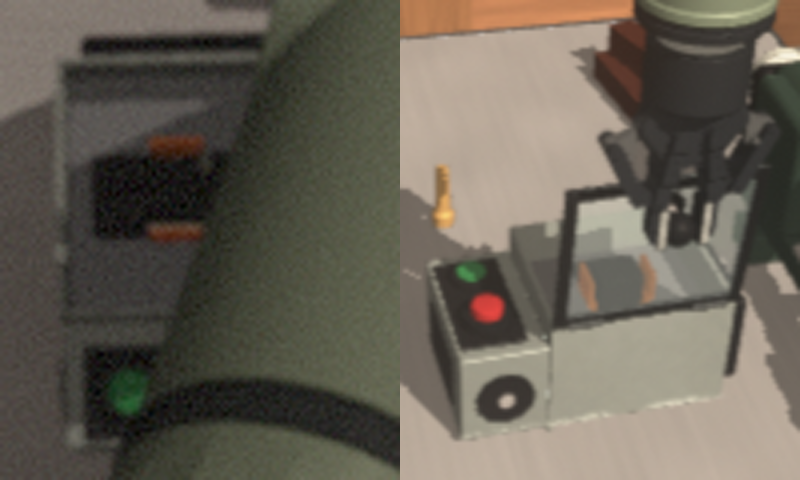

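The cover stands upright, slightly past vertical, with the knob in the fingers; both catches are exposed. Releasing, rising and moving above the bay.

Request:
arm_command(
  gripper=[8.5,8.5,8.5,8.5,8.5],
  slide=[
    [0,0,0],
    [0,0,0],
    [0,0,-5],
    [0,0,-9],
    [0,0,-9],
  ],
  turn=[
    [0,0,0],
    [0,0,0],
    [0,0,0],
    [0,0,0],
    [0,0,0],
  ],
)

```text
clock: 8.85
position: [0.6562, -0.0841, 0.325]
tool_rot: [3.137, 0.0, 1.637]
force: [-0.9, 0.2, -0.3]
grip_width: 0.0853
```

Request:
arm_command(
  gripper=[8.5,8.5,8.5,8.5,8.5],
  slide=[
    [6,0,0],
    [12.2,0,0],
    [12.2,0,6],
    [12.2,0,7],
    [12.2,0,7],
  ],
  turn=[
    [0,0,0],
    [0,0,0],
    [0,0,0],
    [0,0,0],
    [0,0,0],
  ],
)

```text
clock: 9.48
position: [0.6472, 0.0367, 0.2523]
tool_rot: [-3.141, 0.001, 1.635]
force: [-0.5, -0.2, 0.6]
grip_width: 0.0848
```

```bash
python3 - <<'E'
from go import *
where();print(to(ext(.04,0,.12)))
M=vision.camera_model("wrist");I=vision.grab_frame("wrist")
h=cv2.cvtColor(I,cv2.COLOR_BGR2HSV)
m=cv2.inRange(h,(5,90,60),(22,255,255));n,l,st,c=cv2.connectedComponentsWithStats(m)
for k in range(1,n):
    if st[k,4]>60: print(st[k],c[k].round(1))
print([proj("wrist",ext(x,y,.117),M).round(1) for x in(.009,.071) for y in(-.017,.017)])
cv2.imwrite("pics/w3.png",I)
E
```

```text
t 9.47 ext [0.0403 0.0013 0.2523] rpy [-3.141e+00  1.000e-03  1.635e+00] F [-0.5 -0.2  0.6] g 0.0848
('slide cm', [-0.12, -0.02, 13.23], 'turn deg', [-0.0, 0.0, 0.3])
[226 162  12  37 350] [231.  178.5]
[273 162  13  37 360] [279.3 178.8]
[494 194  18  32 384] [503.2 207.9]
[482 227  28  32 408] [494.3 241.5]
[array([224.9, 199.1]), array([224.1, 167.9]), array([282.6, 199.3]), array([283.6, 168.1])]
```

View pics/w3.png

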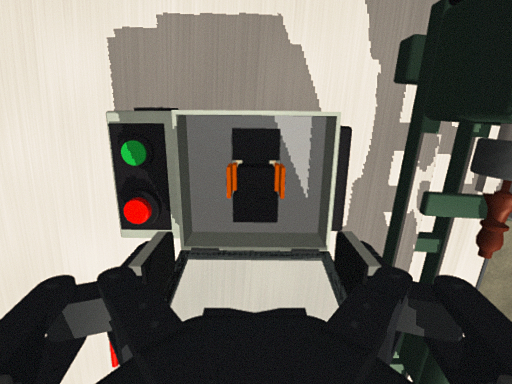

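The wrist view shows the cover plate standing open at the bottom edge. The catches span columns 226–286, so their centre is at x≈+0.042 (extractor frame), in agreement with the knob. Descending.

Request:
arm_command(
  gripper=[8.5,8.5,8.5,8.5,8.5],
  slide=[
    [0,0.1,5],
    [0,0.15,10],
    [0,0.15,14],
    [0,0.15,15.2],
    [0,0.15,15.2],
  ],
  turn=[
    [0,0,0.3],
    [0,0,0.3],
    [0,0,0.3],
    [0,0,0.3],
    [0,0,0.3],
  ],
)

```text
clock: 10.15
position: [0.6494, 0.0373, 0.1011]
tool_rot: [3.14, 0.0, 1.631]
force: [-0.0, -0.2, 1.2]
grip_width: 0.0849
```

Request:
arm_command(
  gripper=[8.5,8.5],
  slide=[
    [0,0,0.8],
    [0,0,0.8],
  ],
  turn=[
    [0,0,0],
    [0,0,0],
  ],
)

```text
clock: 10.4
position: [0.6489, 0.0379, 0.0925]
tool_rot: [3.141, -0.0, 1.631]
force: [-0.1, 0.4, -0.0]
grip_width: 0.085
```

```bash
python3 - <<'E'
from go import *
where()
I=vision.grab_frame("wrist");cv2.imwrite("pics/w4.png",I)
E
```

```text
t 10.4 ext [0.0421 0.0024 0.0925] rpy [ 3.141 -0.     1.631] F [-0.1  0.4 -0. ] g 0.085
```

View pics/w4.png

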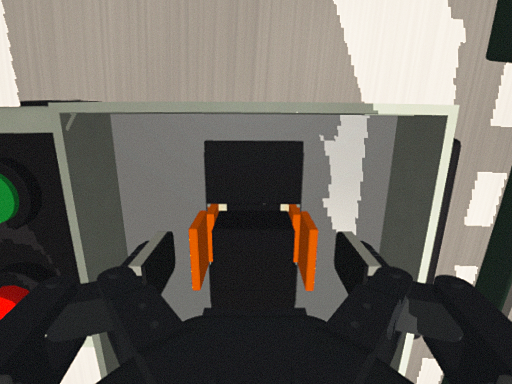

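Fingers straddle the catches symmetrically (pads 173/337, catches 190/317). Closing.

Request:
arm_command(
  gripper=[6.4,6.0,5.4,4.8,4.6],
  slide=[
    [0,0,0],
    [0,0,0],
    [0,0,0],
    [0,0,0],
    [0,0,0],
  ],
  turn=[
    [0,0,0],
    [0,0,0],
    [0,0,0],
    [0,0,0],
    [0,0,0],
  ],
  force=40,
)

```text
clock: 11.08
position: [0.6489, 0.0378, 0.0927]
tool_rot: [3.141, -0.0, 1.631]
force: [-2.2, 0.3, 11.1]
grip_width: 0.0486
```

Request:
arm_command(
  gripper=[4.5,4.5,4.5,4.5],
  slide=[
    [0,0,0],
    [0,0,0],
    [0,0,0],
    [0,0,0],
  ],
  turn=[
    [0,0,0],
    [0,0,0],
    [0,0,0],
    [0,0,0],
  ],
)

```text
clock: 11.58
position: [0.6489, 0.0378, 0.0927]
tool_rot: [3.141, -0.0, 1.631]
force: [-2.6, 0.5, 11.8]
grip_width: 0.0488
```

```bash
python3 -c "
from go import *
where()"
```

```text
t 11.57 ext [0.0422 0.0023 0.0927] rpy [ 3.141 -0.     1.631] F [-2.6  0.5 11.8] g 0.0488
```

Request:
arm_command(
  gripper=[4.5,4.5,4.5,4.5],
  slide=[
    [0,0,-0.2],
    [0,0,-0.4],
    [0,0,-0.8],
    [0,0,-1.2],
  ],
  turn=[
    [0,0,0],
    [0,0,0],
    [0,0,0],
    [0,0,0],
  ],
)

```text
clock: 12.08
position: [0.6486, 0.0377, 0.1041]
tool_rot: [-3.142, 0.0, 1.631]
force: [0.6, -0.1, -1.7]
grip_width: 0.0486
```

Force is −1.7 N, which is the cassette's weight (about 170 g), and there is no snag. Continuing the lift.

Request:
arm_command(
  gripper=[4.5,4.5,4.5,4.5,4.5],
  slide=[
    [0,0,-0.8],
    [0,0,-1.6],
    [0,0,-2.4],
    [0,0,-3.2],
    [0,0,-4],
  ],
  turn=[
    [0,0,0],
    [0,0,0],
    [0,0,0],
    [0,0,0],
    [0,0,0],
  ],
)

```text
clock: 12.7
position: [0.6486, 0.0378, 0.1445]
tool_rot: [3.142, -0.0, 1.631]
force: [-0.3, 0.3, -0.9]
grip_width: 0.0487
```

Request:
arm_command(
  gripper=[4.5,4.5,4.5,4.5,4.5],
  slide=[
    [0,0,-1],
    [0,0,-2.5],
    [0,0,-4],
    [0,0,-5.5],
    [0,0,-7],
  ],
  turn=[
    [0,0,0],
    [0,0,0],
    [0,0,0],
    [0,0,0],
    [0,0,0],
  ],
)

```text
clock: 13.32
position: [0.6486, 0.0378, 0.215]
tool_rot: [3.141, -0.0, 1.631]
force: [-0.3, 0.2, -0.5]
grip_width: 0.0489
```

Request:
arm_command(
  gripper=[4.5,4.5,4.5,4.5,4.5],
  slide=[
    [0,0,-1],
    [0,0,-2],
    [0,0,-2.5],
    [0,0,-2.5],
    [0,0,-2.5],
  ],
  turn=[
    [0,0,0],
    [0,0,0],
    [0,0,0],
    [0,0,0],
    [0,0,0],
  ],
)

```text
clock: 13.95
position: [0.6484, 0.0378, 0.2384]
tool_rot: [-3.141, 0.0, 1.631]
force: [-0.1, -0.7, -1.9]
grip_width: 0.0486
```

Request:
arm_command(
  gripper=[4.5,4.5,4.5],
  slide=[
    [0,0,0],
    [0,0,0],
    [0,0,0],
  ],
  turn=[
    [0,0,0],
    [0,0,0],
    [0,0,0],
  ],
)

```text
clock: 14.32
position: [0.6485, 0.0378, 0.2388]
tool_rot: [-3.141, 0.0, 1.631]
force: [0.4, -0.0, -1.8]
grip_width: 0.0487
```

```bash
python3 - <<'E'
from go import *
where()
S=vision.grab_frame("side");W=vision.grab_frame("wrist")
cv2.imwrite("pics/c5.png",np.hstack([cv2.resize(W,(400,300)),cv2.resize(S[60:240,200:380],(400,300),interpolation=2)]))
E
```

```text
t 14.32 ext [0.0418 0.0023 0.2388] rpy [-3.141  0.     1.631] F [ 0.4 -0.  -1.8] g 0.0487
```

View pics/c5.png

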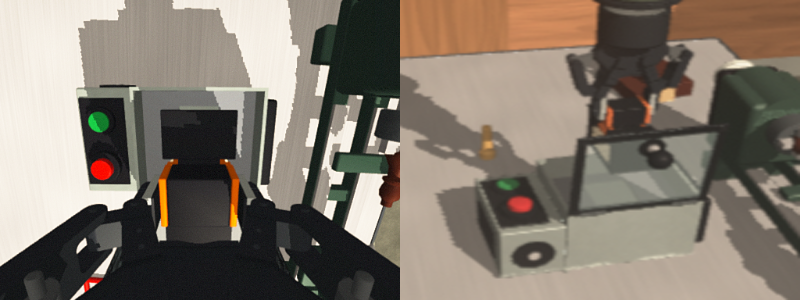

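The cassette hangs level in the pinched catches above the bay. The cover is standing, the button is up, and nothing else has moved. Handing in.

```bash
python3 -c "
from go import *
where(); print(job_done())"
```

```text
t 14.43 ext [0.0418 0.0023 0.2388] rpy [-3.142  0.     1.631] F [ 0.3 -0.9 -0.8] g 0.0486
the job is handed in; nothing more can be done
None
```

I pressed the red stop button, swung the cover open by its knob, pinched both catches and lifted the cassette out. I handed the job in at 14.4 s; no verdict is reported.

**Last checks:**
- **Grip:** opening 48.6 mm against 50 mm for both catches fully in, and a steady pull of about 1.8 N, which fits the cassette's weight.
- **Height and level:** I lifted it 146 mm straight up, which puts its underside at about z = 0.17 m on the extractor (0.135 needed). The tool stayed vertical and the arm was still.
- **Clearance:** the last pictures show the cassette above the bay with the cover standing open and the red button back up. I estimate about 18 mm between cassette and cover, but did not measure it. The drive centre looked untouched. I did not re-check the finial and chuck key; the arm did not pass over them.

**What disagreed:**
- **Button press:** the button bottomed out about 4 mm higher than the given heights imply, so the press briefly reached about 71 N at the wrist (limit 120 N). I backed off at once, and the spring force on the way up (about 5 N falling to none) confirmed the press.
- **Position in x:** the wrist camera put the extractor about 2 mm further along x than the first measurement; I corrected for that before gripping.

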